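# Pack the turned feet into the tub and shut the bench chest

### The arm

A 7-joint arm with a two-finger parallel gripper is mounted at the origin on the work surface. World frame = base frame: x ahead of the robot, y to its left, z up, the work surface at z = 0. Lengths are in m, angles in degrees, forces in N, time in s.
With the tool pointing down it reaches from about 0.4 to 0.85 m from the base axis. Payload 6.9 kg.
Tool frame: the origin (TCP) lies midway between the tips of the shut fingers; the grasp point (between the pads) lies 19 mm behind it (tcp_to_grasp is the distance from the TCP to the grasp point, in m); y points along the fingers, z is the direction in which the jaws open and shut, and the axes are right-handed (so a half turn about y gives the same grasp; the last joint's range is limited). The gripper opens to 85 mm and grips with 20 to 120 N. Pads are 22 mm wide; open, the fingers measure 114 mm over their backs; the gripper's body (76 mm by 85 mm) begins 54 mm behind the grasp point. The pads swing forward as they close: fully open they stand 13 mm farther back than shut.
Start: joints at [80.93, 29.078, -13.613, 85.955, 7.202, 65.827, -8.869], TCP at [0.163, -0.603, 0.231] pointing down, gripper open.
Joint ranges: [-176.47, 176.47], [-13.61, 117.27], [-81.72, 77.17], [0.22, 143.17], [-87.28, 267.28], [10, 112.55], [-165.47, 165.47]. Speed limits (degrees/s): [136.94, 136.94, 180, 180, 180, 180, 180].

### API

Orientations are given as a 3x3 rotation matrix whose columns are the frame's x, y, z axes.
In Python, from plant import read_state, capture, camera_params, sign_off, tcp_to_grasp gives the robot as it stands.
- The arm moves only by the tool move_arm, never from a script. Its argument "increments" is a list that holds one entry, the list of rows, each a list of 4 numbers: the shift along the tool's x, y, z in units of 25 mm (1.0 is 25 mm), then the turn about the tool's y in rad. A call has 1 to 10 rows; each row shifts and turns the commanded pose from where the row before left it, along the tool's axes as they then stand; what a row does not reach is not made up. A row lasts 1/12 s, in which the tool goes at most 41.7 mm and 7.16 degrees, less where a joint would pass 70% of its speed; a pose out of reach is approached as far as the arm can. A call is refused whole if a number of a shift passes 1 or a number of a turn 0.125, either way. A call with a gripper value outside its range is refused whole. "jaw" is the opening in per cent of the stroke, from 0 (shut) to 100 (fully open), set as the call begins (left out, the last holds). The fingers move at their own pace and stop on an object; "squeeze" is the grip in N (left out, the last holds). Time passes only in rows, so rows that do not move let the fingers close. It gives the time, the measured TCP pose, the force and the opening at its end, in the units of the state.
- read_state(): the state, without advancing time (a new reading comes with each control period).
- capture(name): name is "scene" or "top"; returns the picture (480x640x3 uint8, red, green, blue); there is no depth.
- camera_params(name): a dict with "fovy" (degrees; the focal length in pixels is half the picture's height over the tangent of half this angle, whatever the lens; pixels are square), "cx", "cy" (the principal point, pixels), "position" and "attitude" of the camera in the world. Camera axes: x right, y up, looking along -z (the intrinsics and any distortion apply to the point x, -y, -z); pixel columns grow to the right and rows downward; lengths in m; the calibration is good to about 2 mm. A picture is of the moment at which its call begins. camera_params takes no time and is no camera call.
- sign_off(): hands the job in, once; it reports no verdict.
The state is a dict: "t": time; "joint_positions": joint angles; "dq": joint speeds; "joint_efforts": joint torques, N m; "tool_pos": TCP position; "ee_rot": TCP orientation; "force": force on the tool from outside, world axes, zero at the start; "moment": the same for the moment, N m; "gripper_width": finger opening in m.
Only numpy, scipy, OpenCV 4.12 (cv2) and the standard library are available. Lean on these libraries where they do the work, as an engineer would, in place of code of your own. Each camera call takes 0.05 s, during which the arm holds its last target. There are 200 camera calls.

### The job

Pack the three loose spigoted feet into the round tub in the open chest beside the four already there, so that all seven stand upright on its floor, spigots up, as a ring of six round one; set each down on the tub's floor instead of dropping it. Then break the locked folding lid stay by pressing its knee down, and lower the lid gently until it is fully shut. Leave the stray bun foot and everything else on the bench where it is.

Things in the scene. Friction and masses are not known exactly. Their poses are not given: they have to be found in the camera images.
- chest: wooden bench chest, screwed to the bench, 212 mm deep (its x) x 216 mm wide (its y) x 115 mm high to the rim, walls 10 mm. Origin: centre of its underside, on the bench. Its +x axis points to the hinged side, -x to the side with the hasp; the lid stands open on the +x side. The folding stay lies just inside the -y wall. Its yaw varies by about 13 degrees either way round a quarter turn (hinged side to the robot's left).
- hinge_mid (a point): middle of the lid's hinge line: on the top of the +x wall's outer edge, 115 mm over the bench; the line runs along the chest's y
- lid (a joint): angle of the lid, rad: 0 = as it stands open, held by the stay, leaning 10 degrees back beyond upright; grows as the lid is lowered; 1.745 = shut on the rim. The hinge is stiff: once the stay is broken the lid stays at whatever angle it is left, and 3 to 5 N at its free edge moves it. The locked stay blocks it until then.
- lid_edge (a point): middle of the lid's free edge, on the outer face. The lid is a plywood board 212 mm from hinge line to free edge, 216 mm wide, 12 mm thick; standing open its free edge is about 325 mm over the bench; shut, its outer face is 127 mm over the bench
- stay_knee (a joint): knee angle of the folding lid stay, rad: 0 = locked, just past straight and against its stop; straight at about 0.12; grows as the knee is pressed down and in towards the hinge line and the stay folds (about 2.8 with the lid shut). Stiff: it stays where it is left; a few newtons downwards on the knee break it; pressed about 20 mm down it reaches 0.5 or more and the lid starts to follow.
- knee (a point): centre of the knee rivet of the stay: dark round boss 18 mm across, 12 mm long, axis level (the chest's y). Two flat steel links, each 95 mm long, 12 mm deep and 4 mm thick, join it to the chest wall on the hasp side (pivot 145 mm from the hinge line, 12 mm below the rim) and to the lid (pivot 100 mm from the hinge line). With the lid open it stands about 49 mm above the rim and 72 mm in from the hinge line; the chest's inner wall face is 6 mm to its -y side.
- tub_floor (a point): centre of the inner floor of the round fibre tub that is fixed in the chest: 12 mm over the bench, inside diameter 144 mm, wall 3 mm, rim 46 mm above its floor (57 mm below the chest's rim); its axis is about 118 mm from the lid's hinge line. Its own yaw means nothing.
- foot1_mid (a point): one of three turned beech furniture feet that stand loose on the bench, spigot up: cylinder 44 mm across and 55 mm high with a 5 mm chamfer round the bottom, and on its top a central round spigot 14 mm across and 28 mm long; 83 mm over all, about 60 g. The point is its centre, 41.5 mm above its underside; z along the spigot.
- foot2_mid (a point): one of three turned beech furniture feet that stand loose on the bench, spigot up: cylinder 44 mm across and 55 mm high with a 5 mm chamfer round the bottom, and on its top a central round spigot 14 mm across and 28 mm long; 83 mm over all, about 60 g. The point is its centre, 41.5 mm above its underside; z along the spigot.
- foot3_mid (a point): one of three turned beech furniture feet that stand loose on the bench, spigot up: cylinder 44 mm across and 55 mm high with a 5 mm chamfer round the bottom, and on its top a central round spigot 14 mm across and 28 mm long; 83 mm over all, about 60 g. The point is its centre, 41.5 mm above its underside; z along the spigot.
- foot4_mid (a point): one of four such feet (44 mm across, spigot 14 mm, the same as the loose ones) that already stand loose in the outer ring of the tub, against or close to its wall; the point is its centre, 41.5 mm above the tub's floor
- foot5_mid (a point): one of four such feet (44 mm across, spigot 14 mm, the same as the loose ones) that already stand loose in the outer ring of the tub, against or close to its wall; the point is its centre, 41.5 mm above the tub's floor
- foot6_mid (a point): one of four such feet (44 mm across, spigot 14 mm, the same as the loose ones) that already stand loose in the outer ring of the tub, against or close to its wall; the point is its centre, 41.5 mm above the tub's floor
- foot7_mid (a point): one of four such feet (44 mm across, spigot 14 mm, the same as the loose ones) that already stand loose in the outer ring of the tub, against or close to its wall; the point is its centre, 41.5 mm above the tub's floor
- glue: glue bottle, 56 mm across, 105 mm high; stands among the feet; origin at the centre of its underside; leave it alone
- bun: dark round bun foot without a spigot, 54 mm across, 52 mm high; a stray that does not belong to the set; stands among the feet; origin at the centre of its underside; leave it alone
- mallet: carver's mallet standing on its head, handle up: head 72 mm across, 115 mm high, handle about 29 mm across up to 230 mm; origin at the centre of its underside; leave it alone
- cork_block: cork sanding block 70 x 30 x 25 mm lying among the feet; origin at the centre of its underside; leave it alone
- wax_tin: round steel tin 71 mm across, 34 mm high; stands among the feet; origin at the centre of its underside; leave it alone
- spokeshave: spokeshave lying on the bench, 270 mm long, 30 mm high; origin at the centre of its underside; leave it alone
- chisel: chisel lying on the bench, 250 mm long, 25 mm high; origin at the centre of its underside; leave it alone
Not all that is in view belongs to the job. Leave any pink look-alike of the part that bears foot1_mid alone.

How it is judged (in metres and radians):
On the way, in this order (a step that is already met when the one before it is completed fails the run):
1. all seven feet stand upright on the floor of the tub, let go, with the lid still up (horizontal distance between each of foot1_mid, foot2_mid, foot3_mid, foot4_mid, foot5_mid, foot6_mid, foot7_mid and tub_floor below 0.056 m and z of foot1_mid in the frame of tub_floor between 0.0375 and 0.0455 m and angle between each of foot1_mid, foot2_mid, foot3_mid, foot4_mid, foot5_mid, foot6_mid, foot7_mid's own z axis and vertical below 0.09 rad and z of foot2_mid in the frame of tub_floor between 0.0375 and 0.0455 m and z of foot3_mid in the frame of tub_floor between 0.0375 and 0.0455 m and z of foot4_mid in the frame of tub_floor between 0.0375 and 0.0455 m and z of foot5_mid in the frame of tub_floor between 0.0375 and 0.0455 m and z of foot6_mid in the frame of tub_floor between 0.0375 and 0.0455 m and z of foot7_mid in the frame of tub_floor between 0.0375 and 0.0455 m and value of joint lid below 0.15 rad and contact force between the fingers and foot1 below 0.1 N and contact force between the fingers and foot2 below 0.1 N and contact force between the fingers and foot3 below 0.1 N and contact force between the fingers and foot4 below 0.1 N and contact force between the fingers and foot5 below 0.1 N and contact force between the fingers and foot6 below 0.1 N and contact force between the fingers and foot7 below 0.1 N), for 0.2 s.
2. the stay is broken at its knee (value of joint stay_knee above 0.35 rad and value of joint lid below 1 rad), for 0.1 s.
At the end, for the whole second after the job is handed in: All seven feet stand in the tub on its floor (centre within 56 mm of the tub's axis, height within 4 mm of seated, upright within 5 degrees) and at rest, and the lid is shut (lid joint above 1.70 of 1.745 rad, under 10 mm of gap at its free edge) (horizontal distance between each of foot1_mid, foot2_mid, foot3_mid, foot4_mid, foot5_mid, foot6_mid, foot7_mid and tub_floor below 0.056 m and z of foot1_mid in the frame of tub_floor between 0.0375 and 0.0455 m and angle between each of foot1_mid, foot2_mid, foot3_mid, foot4_mid, foot5_mid, foot6_mid, foot7_mid's own z axis and vertical below 0.09 rad and z of foot2_mid in the frame of tub_floor between 0.0375 and 0.0455 m and z of foot3_mid in the frame of tub_floor between 0.0375 and 0.0455 m and z of foot4_mid in the frame of tub_floor between 0.0375 and 0.0455 m and z of foot5_mid in the frame of tub_floor between 0.0375 and 0.0455 m and z of foot6_mid in the frame of tub_floor between 0.0375 and 0.0455 m and z of foot7_mid in the frame of tub_floor between 0.0375 and 0.0455 m and value of joint lid above 1.7 rad and linear speed of each of foot1, foot2, foot3, foot4, foot5, foot6, foot7 below 0.03 m/s); the robot touches nothing.
It fails at once if a foot is dropped or knocked over (it moves faster than 0.75 m/s out of the fingers) ((linear speed of foot1 above 0.75 m/s and contact force between the fingers and foot1 below 0.05 N) or (linear speed of foot2 above 0.75 m/s and contact force between the fingers and foot2 below 0.05 N) or (linear speed of foot3 above 0.75 m/s and contact force between the fingers and foot3 below 0.05 N) or (linear speed of foot4 above 0.75 m/s and contact force between the fingers and foot4 below 0.05 N) or (linear speed of foot5 above 0.75 m/s and contact force between the fingers and foot5 below 0.05 N) or (linear speed of foot6 above 0.75 m/s and contact force between the fingers and foot6 below 0.05 N) or (linear speed of foot7 above 0.75 m/s and contact force between the fingers and foot7 below 0.05 N)).
It fails at once if the lid is slammed (it closes faster than 2.5 rad/s) (velocity of joint lid above 2.5 rad/s).
It fails at once if a bystander is moved more than 30 mm (distance of any of glue, bun, mallet, cork_block, wax_tin, spokeshave, chisel from where it was at the start of the episode above 0.03 m).
It also fails if it takes over 72 s, if anything falls off the work surface, if the arm or the gripper's body presses on something with over 40 N, if the wrist force passes 120 N, or if a joint passes its speed limit or range.

## Working session

There is one attempt and no reset: what is moved stays moved. The work goes in short steps, Python scripts to look and compute and a tool call to move; the robot and the scene stay as the last step left them, time stands still between calls to the robot, and variables do not carry over. Pictures are saved under pics/ and viewed, about 8 in all and at most 12, crops included, and the job is handed in when it is done.

Besides the shell and the picture viewer there is one more tool, called after ">>>" as name(argument=value, ...) on one line, values as JSON. move_arm: Moves the arm, as the interface text tells. Its arguments: {"type":"object","properties":{"increments":{"type":"array","items":{"type":"array","items":{"type":"array","items":{"type":"number"}}}},"jaw":{"type":"number"},"squeeze":{"type":"number"}},"required":["increments"]}

```bash
ls; mkdir -p pics
python3 - <<'E'
from plant import *
import cv2
for n in("scene","top"):
    cv2.imwrite(f"pics/{n}0.png",capture(n)[:,:,::-1]); print(n,camera_params(n))
s=read_state();print(s, tcp_to_grasp)
E
```

```text
pics
scene {'fovy': 46.789310722754955, 'cx': 325.3567134310705, 'cy': 229.07862222649598, 'position': array([1.38633401, 0.10566442, 1.07174641]), 'attitude': array([[-0.16802874, -0.71371204,  0.67998637],
       [ 0.9857117 , -0.1134017 ,  0.12454917],
       [-0.01178063,  0.69119836,  0.72256905]])}
top {'fovy': 56.749741358983435, 'cx': 322.5285005691637, 'cy': 240.78078709295997, 'position': array([ 0.44847511, -0.06181301,  1.08929632]), 'attitude': array([[ 8.64501437e-03,  9.92092042e-01, -1.25214389e-01],
       [-9.99962528e-01,  8.52006542e-03, -1.53338064e-03],
       [-4.54419948e-04,  1.25222953e-01,  9.92128523e-01]])}
{'t': 0.1, 'joint_positions': array([ 80.93135903,  29.11925307, -13.60998793,  86.00004185,
         7.19948298,  65.82649795,  -8.86830442]), 'dq': array([-0.03985487, -0.04159384,  0.02507476, -0.20485723,  0.00117518,
       -0.01375698,  0.03403933]), 'joint_efforts': array([-5.44375493e-03, -6.21833611e+01, -2.19513237e+00, -2.50199729e+01,
        1.24211336e-02,  7.76811037e-03, -4.90797333e-05]), 'tool_pos': array([ 0.16279418, -0.60298763,  0.23055047]), 'ee_rot': array([[-9.65408525e-01, -3.79182805e-04,  2.60741702e-01],
       [-2.60741977e-01,  1.47779237e-03, -9.65407395e-01],
       [-1.92562131e-05, -9.99998836e-01, -1.52554222e-03]]), 'force': array([-0.39276242,  0.30511716, -0.1239408 ]), 'moment': array([-0.00071852, -0.00386923, -0.02928205]), 'gripper_width': 0.08563844075235627} 0.0187
```

View pics/scene0.png

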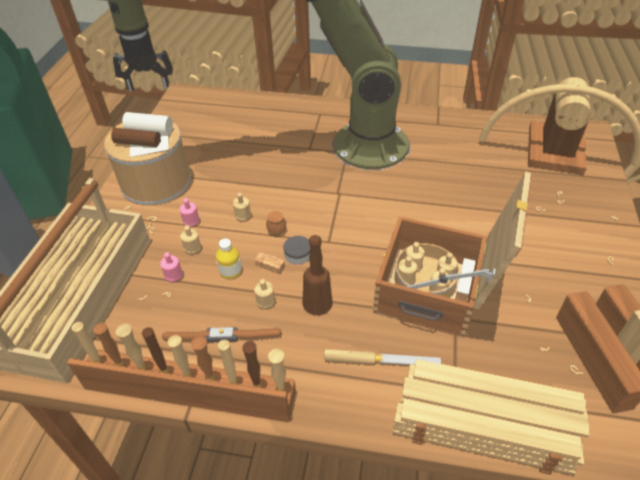

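View pics/top0.png

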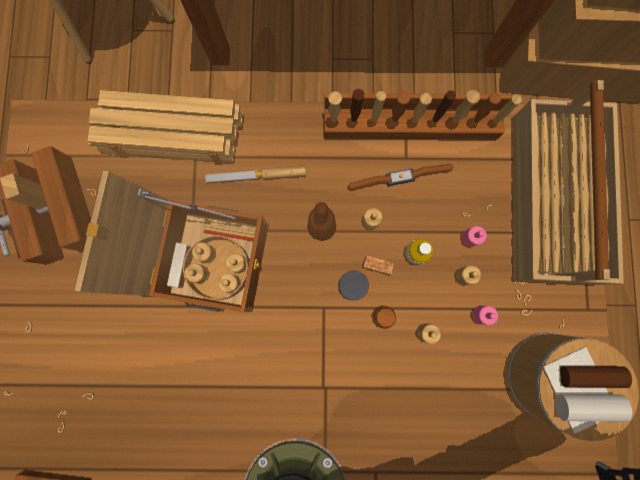

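The scene view shows beech feet at (264,293), (190,240) and (242,207), and pink look-alikes at (190,212) and (171,266). The top view shows the beech feet at (373,217), (471,275) and (430,334), and the pink ones at (477,236) and (488,315). Next I'll view enlarged crops of both.

```bash
cat > h.py <<'E'
import numpy as np, cv2
from plant import *
def cam(n):
    p=camera_params(n); f=240/np.tan(np.radians(p['fovy']/2)); return p,f
def proj(n,X):
    p,f=cam(n); c=(np.atleast_2d(X)-p['position'])@p['attitude']
    return np.c_[p['cx']+f*c[:,0]/-c[:,2], p['cy']-f*c[:,1]/-c[:,2]]
def ray(n,uv):
    p,f=cam(n); d=p['attitude']@np.array([(uv[0]-p['cx'])/f,-(uv[1]-p['cy'])/f,-1]); return p['position'],d/np.linalg.norm(d)
def atz(n,uv,z):
    o,d=ray(n,uv); return o+d*(z-o[2])/d[2]
def tri(a,b):
    A=np.zeros((3,3));B=np.zeros(3);L=[ray('top',a),ray('scene',b)]
    for o,d in L: M=np.eye(3)-np.outer(d,d);A+=M;B+=M@o
    X=np.linalg.solve(A,B); return X,[np.linalg.norm((np.eye(3)-np.outer(d,d))@(X-o)) for o,d in L]
def crop(img,x0,y0,x1,y1,k,grid=20):
    c=cv2.resize(img[y0:y1,x0:x1],None,fx=k,fy=k,interpolation=cv2.INTER_CUBIC)
    for x in range(-(-x0//grid)*grid,x1,grid):
        cv2.line(c,((x-x0)*k,0),((x-x0)*k,5),(255,255,255),1);cv2.putText(c,str(x),((x-x0)*k+2,14),0,.4,(255,255,255),1)
    for y in range(-(-y0//grid)*grid,y1,grid):
        cv2.line(c,(0,(y-y0)*k),(5,(y-y0)*k),(255,255,255),1);cv2.putText(c,str(y),(7,(y-y0)*k+4),0,.4,(255,255,255),1)
    return c
E
python3 - <<'E'
from h import *
t=cv2.imread('pics/top0.png');s=cv2.imread('pics/scene0.png')
a=crop(t,350,200,510,350,4);cv2.imwrite('pics/a.png',np.vstack([crop(t,350,200,500,350,4)]))
def pair(p,q):
    h=max(p.shape[0],q.shape[0]);f=lambda c:cv2.copyMakeBorder(c,0,h-c.shape[0],0,0,0);return np.hstack([f(p),f(q)])
cv2.imwrite('pics/a.png',pair(crop(t,355,195,500,345,2)[:, :],crop(s,160,185,290,315,4)))
cv2.imwrite('pics/a.png',pair(crop(t,360,200,495,345,3),crop(s,165,190,290,310,3)))
cv2.imwrite('pics/b.png',pair(crop(t,150,195,270,315,3),crop(s,375,215,500,330,3)))
for n in('a','b'):print(cv2.imread(f'pics/{n}.png').shape)
E
```

```text
(435, 780, 3)
(360, 735, 3)
```

View pics/a.png

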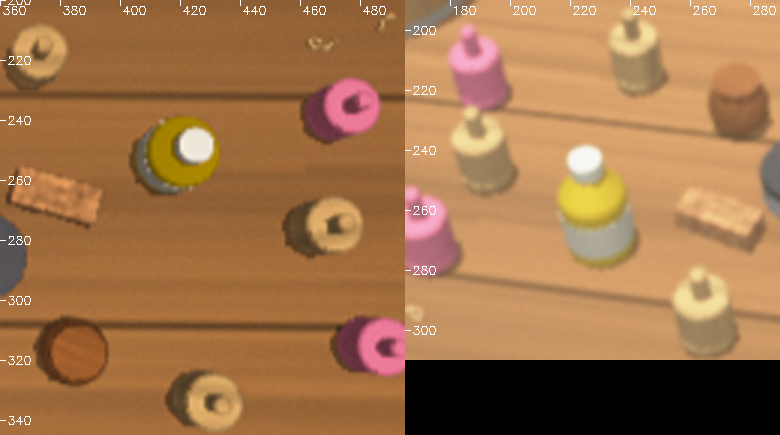

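View pics/b.png

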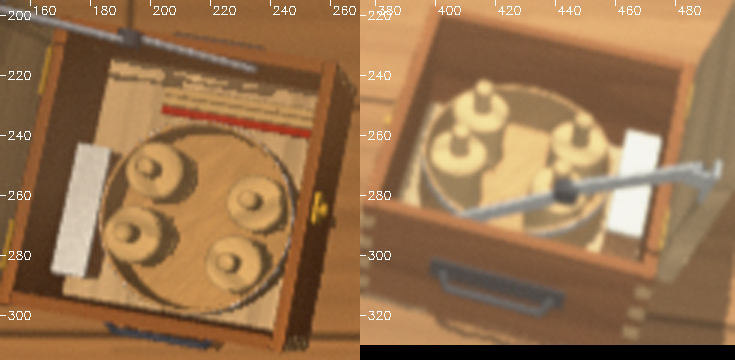

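Feet, top / scene shoulder pixels:
- A: (373.3,217.3) / (264,289)
- B: (471,274.7) / (189,233)
- C: (431.3,334) / (241,204)

These are beech-coloured with spigots. The others are pink. The bun has no spigot. The tub crop shows four ring feet with a gap at the tub's upper side and one at the lower left, and the knee at (192.7,207.7) / (443.3,278.3).

Run:
```python
from h import *
np.set_printoptions(precision=4,suppress=True)
for n,a,b in [('A',(373.3,217.3),(264,289.3)),('B',(471,274.7),(189,233.3)),('C',(431.3,334),(241,204)),('knee',(192.7,207.7),(443.3,278.3)),('tubrim',(216,267.7),(427.3,268.3))]:
    X,r=tri(a,b);print(n,X,r,'atz',atz('top',a,X[2].round(3)))
T=lambda x,y:(x/3+150,y/3+195);S=lambda x,y:((x-360)/3+375,y/3+215)
for a,b in [((155,172),(560,187)),((258,203),(460,152) ),((135,235),(580,140)),((235,263),(484,107))]:
    X,r=tri(T(*a),S(*b));print('f',X,r,atz('top',T(*a),.067))
# top-view seen spigots, tip z .095
for a in [(145,167),(253,202),(123,231),(228,263)]: print('sp',atz('top',T(*a),.095))
for z in(.055,):
  for a in [(373.3,217.3),(471,274.7),(431.3,334)]:print(atz('top',a,z))
for a in [(374.3,214.7),(473.7,274.7),(432.7,334.7)]:print('spig',atz('top',a,.083))
```

```text
A [ 0.6368 -0.1793  0.0495] [np.float64(0.0009382905380932204), np.float64(0.0009382905380930757)] atz [ 0.637  -0.1803  0.049 ]
B [ 0.5024 -0.4047  0.0598] [np.float64(0.0004462688582519328), np.float64(0.0004462688582519798)] atz [ 0.5023 -0.4042  0.06  ]
C [ 0.3656 -0.3113  0.0468] [np.float64(0.0013264006120580992), np.float64(0.0013264006120580897)] atz [ 0.3658 -0.3126  0.047 ]
knee [0.6335 0.2153 0.1642] [np.float64(5.732594073184015e-05), np.float64(5.7325940731821744e-05)] atz [0.6335 0.2153 0.164 ]
tubrim [0.5139 0.1899 0.0493] [np.float64(0.0011917583505485698), np.float64(0.0011917583505486862)] atz [0.5141 0.1887 0.049 ]
f [0.5483 0.2219 0.0634] [np.float64(0.0019359213925195947), np.float64(0.0019359213925195275)] [0.5482 0.2189 0.067 ]
f [0.5248 0.1426 0.0627] [np.float64(0.0029564811874959345), np.float64(0.0029564811874959445)] [0.5249 0.1388 0.067 ]
f [0.4993 0.2355 0.0647] [np.float64(0.00256752470577168), np.float64(0.00256752470577172)] [0.4996 0.2322 0.067 ]
f [0.4784 0.1581 0.0669] [np.float64(0.003199257450484091), np.float64(0.0031992574504840707)] [0.4789 0.1548 0.067 ]
sp [0.5492 0.2189 0.095 ]
sp [0.5236 0.137  0.095 ]
sp [0.5011 0.2332 0.095 ]
sp [0.478  0.1541 0.095 ]
[ 0.6359 -0.1796  0.055 ]
[ 0.5025 -0.4059  0.055 ]
[ 0.3664 -0.3107  0.055 ]
spig [ 0.6369 -0.1788  0.083 ]
spig [ 0.5011 -0.4026  0.083 ]
spig [ 0.3671 -0.307   0.083 ]
```

```bash
cat >> h.py <<'E'
def plan(*wps,R=None,p=None):
    """wps: (x,y,z) or ('turn',rad): print tool-axis totals in 25mm units from current pose"""
    s=read_state();R=s['ee_rot'] if R is None else R;p=s['tool_pos'] if p is None else p
    for w in wps:
        if w[0]=='turn':
            R=R@cv2.Rodrigues(np.array([0,w[1],0.]))[0]; print('turn',w[1]);continue
        u=R.T@(np.array(w)-p)/.025; n=int(np.ceil(abs(u).max()));print(w,'units',u.round(2),'min rows',n,'per row',(u/max(n,1)).round(3));p=np.array(w)
    return
E
python3 - <<'E'
from h import *
print(read_state()['t'],atz('top',(321,213),.2),atz('top',(575,390),.15))
R=read_state()['ee_rot'];z=R[:,2];a=np.arctan2(z[1],z[0]);print(np.degrees(a))
plan((.21,-.45,.23),('turn',.44),(.366,-.310,.15),(.366,-.310,.060))
E
```

```text
0.1 [ 0.61761815 -0.05683852  0.2       ] [ 0.26410742 -0.57893788  0.15      ]
-74.88590533151704
(0.21, -0.45, 0.23) units [-3.42  0.03 -5.42] min rows 6 per row [-0.57   0.005 -0.903]
turn 0.44
(0.366, -0.31, 0.15) units [-5.16  3.21 -6.6 ] min rows 7 per row [-0.738  0.458 -0.943]
(0.366, -0.31, 0.06) units [-0.   3.6  0. ] min rows 4 per row [-0.001  0.9    0.001]
```

>>> move_arm(increments=[[[-0.57, 0, -0.9, 0], [-0.57, 0, -0.9, 0], [-0.57, 0, -0.9, 0], [-0.57, 0, -0.9, 0], [-0.57, 0, -0.9, 0], [-0.57, 0, -0.9, 0], [0, 0, 0, 0.11], [0, 0, 0, 0.11], [0, 0, 0, 0.11], [0, 0, 0, 0.11]]], jaw=42, squeeze=40)

```text
t: 0.93
tool_pos: [0.2102, -0.4504, 0.2311]
ee_rot: [[-0.984, -0.0, -0.18], [0.18, 0.0, -0.984], [0.0, -1.0, -0.0]]
force: [-0.6, -0.8, -0.8]
gripper_width: 0.0359
```

>>> move_arm(increments=[[[-0.74, 0.46, -0.94, 0], [-0.74, 0.46, -0.94, 0], [-0.74, 0.46, -0.94, 0], [-0.74, 0.46, -0.94, 0], [-0.74, 0.46, -0.94, 0], [-0.74, 0.46, -0.94, 0], [-0.74, 0.46, -0.94, 0], [0, 0, 0, 0]]])

```text
t: 1.6
tool_pos: [0.3705, -0.3061, 0.149]
ee_rot: [[-0.986, 0.0, -0.167], [0.167, 0.004, -0.986], [0.0, -1.0, -0.004]]
force: [0.8, 0.3, 1.6]
gripper_width: 0.036
```

Run:
```python
from h import *
s=read_state();print(s['t'],s['tool_pos'],s['ee_rot'],s['gripper_width'])
t=capture('top')[:,:,::-1];c=capture('scene')[:,:,::-1]
cv2.imwrite('pics/c.png',np.hstack([crop(t,380,280,480,380,4),crop(c,190,130,290,230,4)]))
print(proj('top',s['tool_pos']),proj('scene',s['tool_pos']))
plan((.366,-.310,.060))
```

```text
1.6 [ 0.37054975 -0.30607072  0.14899569] [[-9.85872277e-01  4.83706649e-04 -1.67498117e-01]
 [ 1.67498677e-01  4.13046625e-03 -9.85863648e-01]
 [ 2.14976517e-04 -9.99991353e-01 -4.15313240e-03]] 0.03599802716070866
[[440.02189814 335.70759569]] [[237.02987649 176.36417336]]
(0.366, -0.31, 0.06) units [0.04 3.61 0.  ] min rows 4 per row [0.01  0.901 0.001]
```

View pics/c.png

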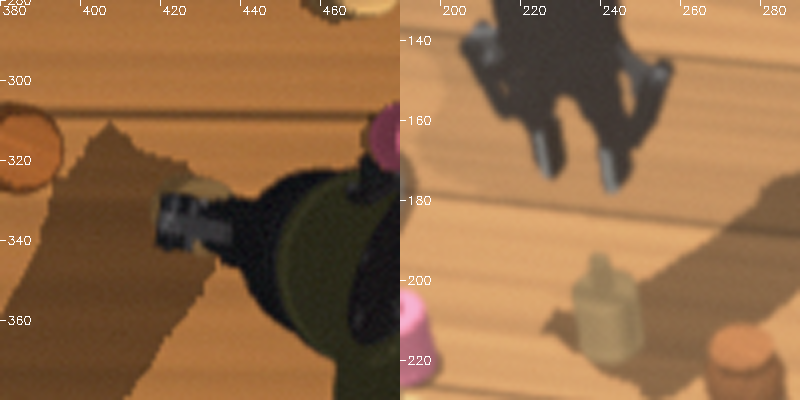

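The close look shows the fingertips at scene (226,174) and (243,177), about straddling the spigot at (240,194). I'm going down.

>>> move_arm(increments=[[[0.04, 0.9, 0, 0], [0, 0.9, 0, 0], [0, 0.9, 0, 0], [0, 0.9, 0, 0], [0, 0, 0, 0], [0, 0, 0, 0]]])

```text
t: 2.2
tool_pos: [0.3643, -0.3119, 0.0605]
ee_rot: [[-0.984, -0.002, -0.177], [0.177, 0.001, -0.984], [0.002, -1.0, -0.001]]
force: [0.9, 0.4, 0.2]
gripper_width: 0.0354
```

Run:
```python
from h import *
s=read_state();print(s['tool_pos'],s['force'],proj('scene',[[.366,-.31,.083],s['tool_pos']]))
t=capture('top')[:,:,::-1];c=capture('scene')[:,:,::-1]
cv2.imwrite('pics/d.png',np.hstack([crop(t,400,300,460,360,6),crop(c,210,175,270,235,6)]))
```

```text
[ 0.36429748 -0.31185542  0.06049922] [0.93334624 0.40078874 0.1833491 ] [[239.24577673 194.14444278]
 [239.79446145 199.86522641]]
```

View pics/d.png

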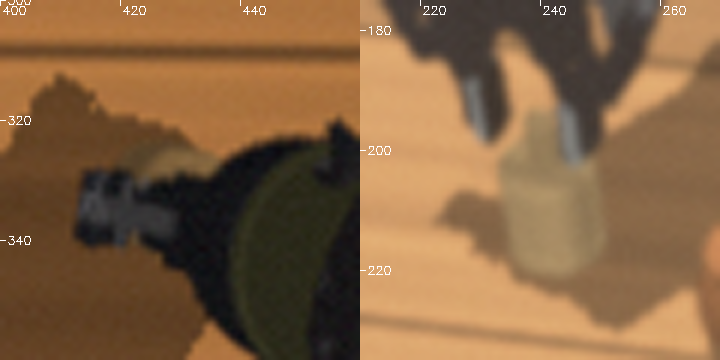

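The spigot (scene ~239) lies between the fingertips (231 and 244). I'm closing.

>>> move_arm(increments=[[[0, 0, 0, 0], [0, 0, 0, 0], [0, 0, 0, 0], [0, 0, 0, 0], [0, 0, 0, 0], [0, 0, 0, 0]]], jaw=0)

```text
t: 2.8
tool_pos: [0.3662, -0.3118, 0.0617]
ee_rot: [[-0.985, 0.001, -0.175], [0.175, -0.001, -0.985], [-0.002, -1.0, 0.001]]
force: [-0.3, 0.1, 7.6]
gripper_width: 0.0125
```

Run:
```python
from h import *
s=read_state();print(s['tool_pos'],s['force'],s['gripper_width'])
plan((.366,-.31,.20),(.45,0,.20),(.5598,.1737,.20),(.5598,.1737,.075))
```

```text
[ 0.36624758 -0.31183283  0.06172876] [-0.2838136   0.06752588  7.57597942] 0.012517084219945433
(0.366, -0.31, 0.2) units [ 0.01 -5.53 -0.06] min rows 6 per row [ 0.002 -0.922 -0.011]
(0.45, 0, 0.2) units [-1.14e+00 -1.00e-02 -1.28e+01] min rows 13 per row [-0.087 -0.001 -0.984]
(0.5598, 0.1737, 0.2) units [-3.11 -0.   -7.61] min rows 8 per row [-0.388 -0.    -0.951]
(0.5598, 0.1737, 0.075) units [ 0.01  5.   -0.01] min rows 5 per row [ 0.002  1.    -0.001]
```

>>> move_arm(increments=[[[0, -0.7, 0, 0], [0, -0.9, 0, 0], [0, -0.9, 0, 0], [0, -0.9, 0, 0], [0, -0.9, 0, 0], [0, -0.9, 0, 0], [0, -0.4, 0, 0]]])

```text
t: 3.38
tool_pos: [0.3664, -0.3117, 0.2037]
ee_rot: [[-0.985, 0.003, -0.175], [0.175, -0.002, -0.985], [-0.003, -1.0, 0.002]]
force: [-0.8, 0.2, -1.8]
gripper_width: 0.0125
```

>>> move_arm(increments=[[[-0.09, 0, -0.6, 0], [-0.09, 0, -0.98, 0], [-0.09, 0, -0.98, 0], [-0.09, 0, -0.98, 0], [-0.09, 0, -0.98, 0], [-0.09, 0, -0.98, 0], [-0.09, 0, -0.98, 0], [-0.09, 0, -0.98, 0], [-0.09, 0, -0.98, 0], [-0.09, 0, -0.98, 0]]])

```text
t: 4.22
tool_pos: [0.429, -0.0822, 0.201]
ee_rot: [[-0.985, 0.0, -0.175], [0.175, -0.0, -0.985], [-0.0, -1.0, 0.0]]
force: [1.0, -0.2, -1.1]
gripper_width: 0.0126
```

>>> move_arm(increments=[[[-0.09, 0, -0.98, 0], [-0.09, 0, -0.98, 0], [-0.3, 0, -0.98, 0], [-0.39, 0, -0.95, 0], [-0.39, 0, -0.95, 0], [-0.39, 0, -0.95, 0], [-0.39, 0, -0.95, 0], [-0.39, 0, -0.95, 0], [-0.39, 0, -0.8, 0], [-0.3, 0, -0.6, 0]]])

```text
t: 5.05
tool_pos: [0.5463, 0.1288, 0.2008]
ee_rot: [[-0.985, 0.0, -0.174], [0.174, 0.001, -0.985], [0.0, -1.0, -0.001]]
force: [0.0, -0.6, 0.4]
gripper_width: 0.0123
```

Run:
```python
from h import *
capture('top');capture('top');s=read_state();p=s['tool_pos'];print(s['t'],p,s['force'],s['gripper_width'])
t=capture('top')[:,:,::-1];c=capture('scene')[:,:,::-1]
cv2.imwrite('pics/e.png',np.hstack([crop(t,160,190,270,310,3),crop(c,390,170,490,290,4)[:360]]))
print(proj('scene',[p,p-[0,0,.062]]),proj('top',[p,p-[0,0,.062]]))
plan((.5598,.1737,.20),(.5598,.1737,.08))
```

```text
5.15 [0.54655031 0.12988619 0.20070388] [-0.82208329 -0.37871562 -0.04014515] 0.01229549974156163
[[406.54589187 231.60180523]
 [403.94405928 250.64875293]] [[227.89395654 246.91246733]
 [233.99814405 250.12752241]]
(0.5598, 0.1737, 0.2) units [-0.24  0.02 -1.96] min rows 2 per row [-0.122  0.01  -0.978]
(0.5598, 0.1737, 0.08) units [-0.   4.8 -0. ] min rows 5 per row [-0.001  0.96  -0.001]
```

View pics/e.png

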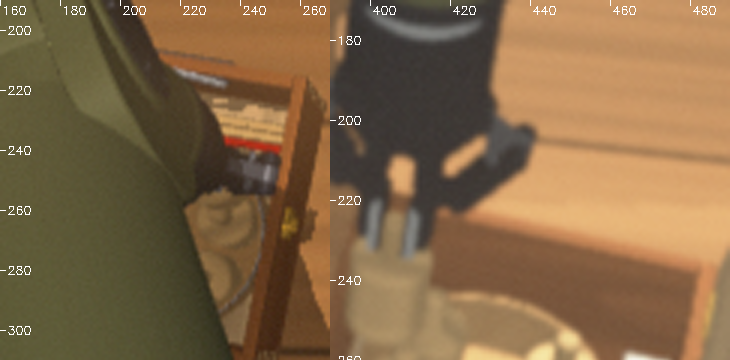

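The foot hangs upright, with its body centred at scene column ~405 against 404–406 predicted. I'm moving over the slot and going down.

>>> move_arm(increments=[[[-0.12, 0, -0.98, 0], [-0.12, 0, -0.98, 0], [0, 0, 0, 0], [0, 0, 0, 0]]])

```text
t: 5.58
tool_pos: [0.5597, 0.1741, 0.2008]
ee_rot: [[-0.985, -0.0, -0.174], [0.174, -0.0, -0.985], [0.0, -1.0, 0.0]]
force: [-0.2, 0.3, -1.5]
gripper_width: 0.0123
```

Run:
```python
from h import *
plan((.5598,.1737,.20),(.5598,.1737,.14))
```

```text
(0.5598, 0.1737, 0.2) units [-0.01  0.03  0.01] min rows 1 per row [-0.007  0.03   0.015]
(0.5598, 0.1737, 0.14) units [-0.   2.4 -0. ] min rows 3 per row [-0.   0.8 -0. ]
```

>>> move_arm(increments=[[[0, 0.8, 0, 0], [0, 0.8, 0, 0], [0, 0.8, 0, 0], [0, 0.5, 0, 0], [0, 0.5, 0, 0], [0, 0.4, 0, 0], [0, 0.4, 0, 0], [0, 0.4, 0, 0], [0, 0, 0, 0]]])

```text
t: 6.33
tool_pos: [0.5589, 0.1724, 0.0837]
ee_rot: [[-0.984, -0.003, -0.176], [0.176, -0.002, -0.984], [0.003, -1.0, 0.002]]
force: [-0.5, -1.5, -0.5]
gripper_width: 0.0124
```

No contact so far. Now the last 10 mm to the floor.

>>> move_arm(increments=[[[0, 0.12, 0, 0], [0, 0.12, 0, 0], [0, 0.1, 0, 0], [0, 0.06, 0, 0], [0, 0, 0, 0], [0, 0, 0, 0]]])

```text
t: 6.83
tool_pos: [0.5603, 0.1739, 0.0759]
ee_rot: [[-0.985, 0.0, -0.175], [0.175, 0.0, -0.985], [-0.0, -1.0, -0.0]]
force: [0.0, -0.5, -0.1]
gripper_width: 0.0118
```

>>> move_arm(increments=[[[0, 0.06, 0, 0], [0, 0.06, 0, 0], [0, 0, 0, 0], [0, 0, 0, 0]]])

```text
t: 7.17
tool_pos: [0.5603, 0.1739, 0.0728]
ee_rot: [[-0.985, 0.0, -0.175], [0.175, 0.0, -0.985], [-0.0, -1.0, -0.0]]
force: [0.4, 0.8, 0.3]
gripper_width: 0.0123
```

>>> move_arm(increments=[[[0, 0.06, 0, 0], [0, 0.06, 0, 0], [0, 0, 0, 0], [0, 0, 0, 0]]])

```text
t: 7.5
tool_pos: [0.5612, 0.1742, 0.0727]
ee_rot: [[-0.984, 0.003, -0.175], [0.175, 0.0, -0.984], [-0.003, -1.0, -0.001]]
force: [-5.3, -1.8, 23.3]
gripper_width: 0.0119
```

It is seated, with 23 N upward. I'll ease off and open.

>>> move_arm(increments=[[[0, -0.1, 0, 0], [0, 0, 0, 0]]])

```text
t: 7.67
tool_pos: [0.5605, 0.174, 0.0731]
ee_rot: [[-0.985, 0.001, -0.175], [0.175, 0.0, -0.985], [-0.001, -1.0, -0.001]]
force: [0.0, -0.1, -1.1]
gripper_width: 0.012
```

>>> move_arm(increments=[[[0, 0, 0, 0], [0, 0, 0, 0], [0, 0, 0, 0], [0, -0.4, 0, 0], [0, -0.7, 0, 0], [0, -0.9, 0, 0], [0, -0.9, 0, 0], [0, -0.9, 0, 0], [0, -0.9, 0, 0], [0, -0.4, 0, 0]]], jaw=36)

```text
t: 8.5
tool_pos: [0.5612, 0.1745, 0.2033]
ee_rot: [[-0.985, 0.004, -0.175], [0.175, 0.002, -0.985], [-0.004, -1.0, -0.002]]
force: [-0.1, 1.4, 0.7]
gripper_width: 0.0308
```

Run:
```python
from h import *
s=read_state();print(s['t'],s['tool_pos'],s['gripper_width'])
plan((.44,.03,.20),(.44,-.25,.18),(.502,-.404,.16),(.502,-.404,.064))
```

```text
8.5 [0.56121503 0.17447144 0.20330813] 0.03080413495519621
(0.44, 0.03, 0.2) units [3.76 0.1  6.54] min rows 7 per row [0.537 0.015 0.934]
(0.44, -0.25, 0.18) units [-1.96  0.78 11.03] min rows 12 per row [-0.163  0.065  0.919]
(0.502, -0.404, 0.16) units [-3.52  0.8   5.63] min rows 6 per row [-0.586  0.133  0.939]
(0.502, -0.404, 0.064) units [0.01 3.84 0.01] min rows 4 per row [0.003 0.96  0.002]
```

>>> move_arm(increments=[[[0.54, 0, 0.93, 0], [0.54, 0, 0.93, 0], [0.54, 0, 0.93, 0], [0.54, 0, 0.93, 0], [0.54, 0, 0.93, 0], [0.54, 0, 0.93, 0], [0.54, 0, 0.93, 0], [-0.16, 0.07, 0.92, 0], [-0.16, 0.07, 0.92, 0], [-0.16, 0.07, 0.92, 0]]])

```text
t: 9.33
tool_pos: [0.4378, -0.0409, 0.1946]
ee_rot: [[-0.985, 0.0, -0.175], [0.175, -0.0, -0.985], [-0.0, -1.0, 0.0]]
force: [0.4, -0.3, -0.2]
gripper_width: 0.0305
```

>>> move_arm(increments=[[[-0.16, 0.07, 0.92, 0], [-0.16, 0.07, 0.92, 0], [-0.16, 0.07, 0.92, 0], [-0.16, 0.07, 0.92, 0], [-0.16, 0.07, 0.92, 0], [-0.16, 0.07, 0.92, 0], [-0.16, 0.07, 0.92, 0], [-0.16, 0.07, 0.92, 0], [-0.16, 0.07, 0.92, 0], [-0.59, 0.13, 0.94, 0]]])

```text
t: 10.17
tool_pos: [0.4461, -0.2767, 0.1755]
ee_rot: [[-0.984, -0.002, -0.176], [0.176, 0.0, -0.984], [0.002, -1.0, 0.0]]
force: [1.4, -0.0, 0.1]
gripper_width: 0.0307
```

>>> move_arm(increments=[[[-0.59, 0.13, 0.94, 0], [-0.59, 0.13, 0.94, 0], [-0.59, 0.13, 0.94, 0], [-0.59, 0.13, 0.94, 0], [-0.59, 0.13, 0.94, 0], [0, 0, 0, 0], [0, 0, 0, 0], [0, 0, 0, 0]]])

```text
t: 10.83
tool_pos: [0.4997, -0.4033, 0.1587]
ee_rot: [[-0.985, -0.001, -0.175], [0.175, 0.002, -0.985], [0.001, -1.0, -0.001]]
force: [-0.0, 0.5, -0.6]
gripper_width: 0.0305
```

Run:
```python
from h import *
s=read_state();print(s['t'],s['tool_pos'],s['gripper_width'])
plan((.502,-.404,.064))
t=capture('top')[:,:,::-1];c=capture('scene')[:,:,::-1]
cv2.imwrite('pics/f.png',np.hstack([crop(t,160,195,270,305,4),crop(c,165,180,255,290,4)]))
```

```text
10.8333 [ 0.4996553  -0.40334824  0.15872425] 0.0305069616930232
(0.502, -0.404, 0.064) units [-0.1   3.79  0.01] min rows 4 per row [-0.025  0.947  0.004]
```

View pics/f.png

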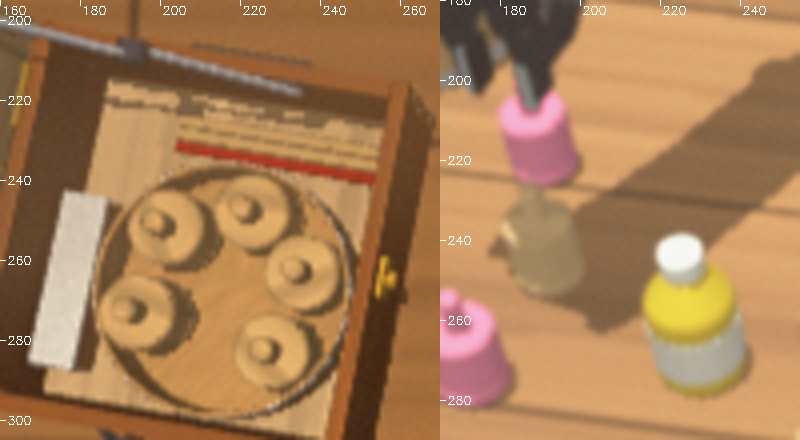

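The first foot stands well in its slot (top ~ (222,248)). The tool is above the beech foot B, with its spigot at scene (188,228). I'm going down.

>>> move_arm(increments=[[[-0.1, 0.9, 0, 0], [0, 0.9, 0, 0], [0, 0.9, 0, 0], [0, 0.8, 0, 0], [0, 0.29, 0, 0], [0, 0, 0, 0], [0, 0, 0, 0]]])

```text
t: 11.52
tool_pos: [0.5027, -0.4044, 0.0653]
ee_rot: [[-0.985, 0.0, -0.175], [0.175, -0.0, -0.985], [-0.0, -1.0, -0.0]]
force: [-0.0, 0.3, -0.4]
gripper_width: 0.0306
```

>>> move_arm(increments=[[[0, 0, 0, 0], [0, 0, 0, 0], [0, 0, 0, 0], [0, 0, 0, 0], [0, 0, 0, 0], [0, 0, 0, 0]]], jaw=0)

```text
t: 12.02
tool_pos: [0.5032, -0.4054, 0.0662]
ee_rot: [[-0.984, 0.002, -0.176], [0.176, -0.002, -0.984], [-0.003, -1.0, 0.001]]
force: [-0.9, 0.4, 7.0]
gripper_width: 0.0121
```

Run:
```python
from h import *
s=read_state();print(s['t'],s['tool_pos'],s['gripper_width'],s['force'])
p=s['tool_pos'];c=capture('scene')[:,:,::-1];t=capture('top')[:,:,::-1]
print('placed foot px pred',proj('top',[.5605,.174,.067]),'plan px->xyz seen',atz('top',(222.3,248),.067))
print([atz('top',q,.067) for q in [(201,252),(195,273.5),(227.5,282.3),(235,263.2)]])
x,y,z=p
plan((x,y,.205),(.43,-.10,.205),(.43,.1,.205),(.4655,.2005,.205),(.4655,.2005,.09))
```

```text
12.0167 [ 0.50324478 -0.40542109  0.06622874] 0.012128897907474333 [-0.93016648  0.40411105  7.01988105]
placed foot px pred [[221.2881848  247.20274499]] plan px->xyz seen [0.55866417 0.171589   0.067     ]
[array([0.54894158, 0.22049259, 0.067     ]), array([0.49920032, 0.23215197, 0.067     ]), array([0.47970573, 0.15675129, 0.067     ]), array([0.52369139, 0.14101985, 0.067     ])]
(np.float64(0.5032447767543508), np.float64(-0.4054210895282401), 0.205) units [-0.01 -5.55  0.01] min rows 6 per row [-0.002 -0.925  0.002]
(0.43, -0.1, 0.205) units [  5.03  -0.03 -11.51] min rows 12 per row [ 0.419 -0.002 -0.959]
(0.43, 0.1, 0.205) units [ 1.4  -0.01 -7.88] min rows 8 per row [ 0.175 -0.002 -0.984]
(0.4655, 0.2005, 0.205) units [-0.69 -0.   -4.21] min rows 5 per row [-0.139 -0.001 -0.841]
(0.4655, 0.2005, 0.09) units [ 0.01  4.6  -0.01] min rows 5 per row [ 0.002  0.92  -0.001]
```

>>> move_arm(increments=[[[0, -0.7, 0, 0], [0, -0.95, 0, 0], [0, -0.95, 0, 0], [0, -0.95, 0, 0], [0, -0.95, 0, 0], [0, -0.75, 0, 0], [0, -0.3, 0, 0], [0.42, 0, -0.96, 0], [0.42, 0, -0.96, 0], [0.42, 0, -0.96, 0]]])

```text
t: 12.95
tool_pos: [0.4832, -0.3274, 0.2026]
ee_rot: [[-0.984, -0.001, -0.176], [0.176, 0.001, -0.984], [0.001, -1.0, -0.0]]
force: [0.5, -0.0, -2.2]
gripper_width: 0.0122
```

>>> move_arm(increments=[[[0.42, 0, -0.96, 0], [0.42, 0, -0.96, 0], [0.42, 0, -0.96, 0], [0.42, 0, -0.96, 0], [0.42, 0, -0.96, 0], [0.42, 0, -0.96, 0], [0.42, 0, -0.96, 0], [0.42, 0, -0.96, 0], [0.42, 0, -0.96, 0], [0.17, 0, -0.98, 0]]])

```text
t: 13.78
tool_pos: [0.4271, -0.0732, 0.2029]
ee_rot: [[-0.984, -0.002, -0.176], [0.176, -0.0, -0.984], [0.002, -1.0, 0.001]]
force: [-0.8, 0.6, -0.2]
gripper_width: 0.012
```

>>> move_arm(increments=[[[0.17, 0, -0.98, 0], [0.17, 0, -0.98, 0], [0.17, 0, -0.98, 0], [0.17, 0, -0.98, 0], [0.17, 0, -0.98, 0], [0.17, 0, -0.98, 0], [0.17, 0, -0.98, 0], [-0.12, 0, -0.86, 0], [-0.15, 0, -0.86, 0], [-0.16, 0, -0.86, 0]]])

```text
t: 14.62
tool_pos: [0.4513, 0.1624, 0.203]
ee_rot: [[-0.985, -0.0, -0.175], [0.175, -0.0, -0.985], [0.0, -1.0, 0.0]]
force: [0.3, -0.2, -0.4]
gripper_width: 0.0121
```

>>> move_arm(increments=[[[-0.16, 0, -0.86, 0], [-0.16, 0, -0.86, 0], [0, 0, 0, 0], [0, 0, 0, 0], [0, 0, 0, 0]]])

```text
t: 15.03
tool_pos: [0.4664, 0.2016, 0.2027]
ee_rot: [[-0.985, -0.001, -0.175], [0.175, -0.001, -0.985], [0.001, -1.0, 0.001]]
force: [0.7, -1.3, -0.9]
gripper_width: 0.0119
```

Run:
```python
from h import *
s=read_state();print(s['t'],s['tool_pos'],s['gripper_width'],s['force'])
plan((.4674,.2025,.09))
```

```text
15.0333 [0.46644041 0.20155195 0.20271515] 0.011874824558858414 [ 0.66594921 -1.28885554 -0.91321747]
(0.4674, 0.2025, 0.09) units [-0.04  4.51 -0.05] min rows 5 per row [-0.007  0.902 -0.01 ]
```

>>> move_arm(increments=[[[-0.04, 0.8, -0.05, 0], [0, 0.8, 0, 0], [0, 0.6, 0, 0], [0, 0.4, 0, 0], [0, 0.3, 0, 0], [0, 0.3, 0, 0], [0, 0.3, 0, 0]]])

```text
t: 15.62
tool_pos: [0.4686, 0.2032, 0.1157]
ee_rot: [[-0.984, 0.001, -0.176], [0.176, 0.0, -0.984], [-0.001, -1.0, -0.0]]
force: [0.7, -0.1, -0.7]
gripper_width: 0.0125
```

>>> move_arm(increments=[[[0, 0.3, 0, 0], [0, 0.3, 0, 0], [0, 0.2, 0, 0], [0, 0.2, 0, 0], [0, 0, 0, 0]]])

```text
t: 16.03
tool_pos: [0.4678, 0.2033, 0.0899]
ee_rot: [[-0.985, -0.001, -0.175], [0.175, -0.0, -0.985], [0.001, -1.0, 0.001]]
force: [-0.8, -0.9, 0.5]
gripper_width: 0.0121
```

It dropped in between its neighbours without force. Now for the floor.

>>> move_arm(increments=[[[0, 0.15, 0, 0], [0, 0.12, 0, 0], [0, 0.1, 0, 0], [0, 0.08, 0, 0], [0, 0, 0, 0], [0, 0, 0, 0]]])

```text
t: 16.53
tool_pos: [0.4682, 0.2035, 0.0795]
ee_rot: [[-0.985, -0.0, -0.175], [0.175, 0.0, -0.985], [0.0, -1.0, -0.0]]
force: [-0.9, 0.5, -1.5]
gripper_width: 0.0118
```

>>> move_arm(increments=[[[0, 0.08, 0, 0], [0, 0.05, 0, 0], [0, 0, 0, 0], [0, 0, 0, 0]]])

```text
t: 16.87
tool_pos: [0.4691, 0.2038, 0.0781]
ee_rot: [[-0.984, 0.003, -0.175], [0.175, 0.001, -0.984], [-0.003, -1.0, -0.001]]
force: [-3.0, -1.6, 17.8]
gripper_width: 0.0123
```

>>> move_arm(increments=[[[0, -0.05, 0, 0], [0, 0, 0, 0]]])

```text
t: 17.03
tool_pos: [0.4686, 0.2036, 0.0782]
ee_rot: [[-0.984, 0.001, -0.175], [0.175, 0.0, -0.984], [-0.001, -1.0, -0.001]]
force: [-0.6, -1.3, 8.5]
gripper_width: 0.0126
```

>>> move_arm(increments=[[[0, 0, 0, 0], [0, 0, 0, 0], [0, 0, 0, 0], [0, -0.4, 0, 0], [0, -0.7, 0, 0], [0, -0.9, 0, 0], [0, -0.9, 0, 0], [0, -0.9, 0, 0], [0, -0.9, 0, 0], [0, -0.2, 0, 0]]], jaw=36)

```text
t: 17.87
tool_pos: [0.4694, 0.2044, 0.204]
ee_rot: [[-0.985, 0.005, -0.175], [0.175, 0.002, -0.985], [-0.004, -1.0, -0.003]]
force: [1.0, 0.1, -0.4]
gripper_width: 0.031
```

Run:
```python
from h import *
s=read_state();print(s['t'],s['tool_pos'],s['gripper_width'],s['force'])
plan((.43,-.16,.19),(.6375,-.1785,.16),(.6375,-.1785,.067))
```

```text
17.8667 [0.46942644 0.20440238 0.20399093] 0.030976056709760703 [ 1.0476882   0.11303967 -0.37105737]
(0.43, -0.16, 0.19) units [-1.    0.52 14.63] min rows 15 per row [-0.067  0.035  0.975]
(0.6375, -0.1785, 0.16) units [-8.3   1.24 -0.72] min rows 9 per row [-0.922  0.138 -0.08 ]
(0.6375, -0.1785, 0.067) units [0.02 3.72 0.01] min rows 4 per row [0.004 0.93  0.003]
```

>>> move_arm(increments=[[[-0.07, 0, 0.98, 0], [-0.07, 0.03, 0.98, 0], [-0.07, 0.03, 0.98, 0], [-0.07, 0.03, 0.98, 0], [-0.07, 0.03, 0.98, 0], [-0.07, 0.03, 0.98, 0], [-0.07, 0.03, 0.98, 0], [-0.07, 0.04, 0.98, 0], [-0.07, 0.04, 0.98, 0], [-0.07, 0.04, 0.98, 0]]])

```text
t: 18.7
tool_pos: [0.4419, -0.042, 0.1925]
ee_rot: [[-0.985, -0.0, -0.175], [0.175, 0.0, -0.985], [0.0, -1.0, -0.0]]
force: [0.8, -0.3, 0.6]
gripper_width: 0.0305
```

>>> move_arm(increments=[[[-0.06, 0.04, 0.98, 0], [-0.06, 0.04, 0.98, 0], [-0.06, 0.04, 0.98, 0], [-0.06, 0.04, 0.98, 0], [-0.06, 0.05, 0.9, 0], [-0.92, 0.14, -0.08, 0], [-0.92, 0.14, -0.08, 0], [-0.92, 0.14, -0.08, 0], [-0.92, 0.14, -0.08, 0], [-0.92, 0.14, -0.08, 0]]])

```text
t: 19.53
tool_pos: [0.5445, -0.1712, 0.1695]
ee_rot: [[-0.984, -0.001, -0.176], [0.176, 0.0, -0.984], [0.001, -1.0, -0.0]]
force: [0.2, 0.6, 0.2]
gripper_width: 0.0306
```

>>> move_arm(increments=[[[-0.92, 0.14, -0.08, 0], [-0.92, 0.14, -0.08, 0], [-0.92, 0.14, -0.08, 0], [-0.92, 0.14, -0.08, 0], [0, 0, 0, 0], [0, 0, 0, 0], [0, 0, 0, 0]]])

```text
t: 20.12
tool_pos: [0.6348, -0.1792, 0.1554]
ee_rot: [[-0.985, -0.002, -0.175], [0.175, 0.0, -0.985], [0.002, -1.0, -0.0]]
force: [0.2, 0.3, 0.7]
gripper_width: 0.0307
```

Run:
```python
from h import *
s=read_state();print(s['t'],s['tool_pos'],s['gripper_width'])
plan((.6375,-.1785,.067))
t=capture('top')[:,:,::-1];c=capture('scene')[:,:,::-1]
cv2.imwrite('pics/g.png',np.hstack([crop(t,160,195,270,305,4),crop(c,225,210,315,320,4)]))
```

```text
20.1167 [ 0.63476425 -0.17921075  0.15538091] 0.030729591748566334
(0.6375, -0.1785, 0.067) units [-0.11  3.54 -0.05] min rows 4 per row [-0.027  0.884 -0.012]
```

View pics/g.png

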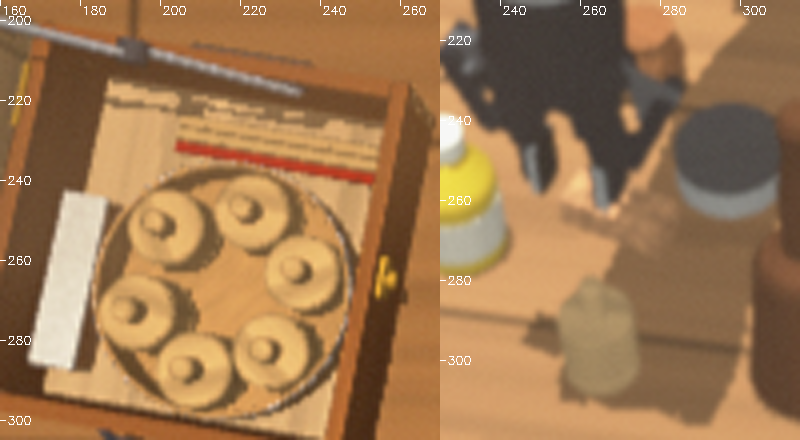

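The tub now shows an even ring of six with the centre free. I'll check the fingertip projection against foot A.

Run:
```python
from h import *
s=read_state();print(s['tool_pos'])
print(proj('scene',[s['tool_pos'],[.6375,-.1785,.083],[.6375,-.1785,.055]]))
print(atz('top',(215.5,267.6),.067)+[.0018,.0024,0])
```

```text
[ 0.63471419 -0.17950412  0.15604962]
[[259.23620147 258.53151737]
 [262.51122395 280.51777217]
 [263.64819013 288.09689202]]
[0.51496418 0.18796744 0.067     ]
```

>>> move_arm(increments=[[[-0.1, 0.9, -0.15, 0], [0, 0.9, 0, 0], [0, 0.8, 0, 0], [0, 0.6, 0, 0], [0, 0.36, 0, 0], [0, 0, 0, 0], [0, 0, 0, 0]]], jaw=42)

```text
t: 20.8
tool_pos: [0.6386, -0.1762, 0.0673]
ee_rot: [[-0.984, -0.0, -0.175], [0.175, -0.0, -0.984], [0.0, -1.0, 0.0]]
force: [-0.3, 0.6, 0.3]
gripper_width: 0.0359
```

>>> move_arm(increments=[[[0, 0, 0, 0], [0, 0, 0, 0], [0, 0, 0, 0], [0, 0, 0, 0], [0, 0, 0, 0], [0, 0, 0, 0]]], jaw=0)

```text
t: 21.3
tool_pos: [0.6397, -0.1764, 0.0682]
ee_rot: [[-0.984, 0.002, -0.176], [0.176, -0.001, -0.984], [-0.002, -1.0, 0.0]]
force: [-0.9, -1.2, 7.2]
gripper_width: 0.012
```

Run:
```python
from h import *
s=read_state();print(s['t'],s['tool_pos'],s['gripper_width'],s['force'])
x,y,z=s['tool_pos'];
plan((x,y,.205),(.45,-.16,.205),(.45,.05,.205),(.515,.189,.205),(.515,.189,.09))
```

```text
21.3 [ 0.63971848 -0.17644625  0.06819364] 0.01198033232714412 [-0.89514634 -1.18482181  7.17356589]
(np.float64(0.6397184829407188), np.float64(-0.17644625058369168), 0.205) units [-0.01 -5.47  0.  ] min rows 6 per row [-0.002 -0.912  0.   ]
(0.45, -0.16, 0.205) units [ 7.59 -0.02  0.68] min rows 8 per row [ 0.948 -0.002  0.086]
(0.45, 0.05, 0.205) units [ 1.47 -0.01 -8.27] min rows 9 per row [ 0.164 -0.001 -0.919]
(0.515, 0.189, 0.205) units [-1.58  0.   -5.93] min rows 6 per row [-0.264  0.    -0.988]
(0.515, 0.189, 0.09) units [ 0.01  4.6  -0.  ] min rows 5 per row [ 0.002  0.92  -0.   ]
```

>>> move_arm(increments=[[[0, -0.7, 0, 0], [0, -0.95, 0, 0], [0, -0.95, 0, 0], [0, -0.95, 0, 0], [0, -0.95, 0, 0], [0, -0.75, 0, 0], [0, -0.3, 0, 0], [0.5, 0, 0.04, 0], [0.9, 0, 0.09, 0], [0.95, 0, 0.09, 0]]])

```text
t: 22.13
tool_pos: [0.5793, -0.1708, 0.2045]
ee_rot: [[-0.985, -0.001, -0.175], [0.175, 0.001, -0.985], [0.001, -1.0, -0.0]]
force: [-0.4, 0.1, -0.1]
gripper_width: 0.0119
```

>>> move_arm(increments=[[[0.95, 0, 0.09, 0], [0.95, 0, 0.09, 0], [0.95, 0, 0.09, 0], [0.95, 0, 0.09, 0], [0.95, 0, 0.09, 0], [0.5, 0, 0.05, 0], [0.16, 0, -0.92, 0], [0.16, 0, -0.92, 0], [0.16, 0, -0.92, 0], [0.16, 0, -0.92, 0]]])

```text
t: 22.97
tool_pos: [0.4483, -0.0663, 0.2051]
ee_rot: [[-0.984, -0.001, -0.176], [0.176, 0.0, -0.984], [0.001, -1.0, 0.0]]
force: [0.5, 0.4, -0.7]
gripper_width: 0.012
```

>>> move_arm(increments=[[[0.16, 0, -0.92, 0], [0.16, 0, -0.92, 0], [0.16, 0, -0.92, 0], [0.16, 0, -0.92, 0], [0.16, 0, -0.92, 0], [-0.26, 0, -0.98, 0], [-0.26, 0, -0.98, 0], [-0.26, 0, -0.98, 0], [-0.26, 0, -0.98, 0], [-0.26, 0, -0.98, 0]]])

```text
t: 23.8
tool_pos: [0.5029, 0.1654, 0.2049]
ee_rot: [[-0.984, -0.001, -0.175], [0.175, -0.0, -0.984], [0.001, -1.0, 0.001]]
force: [0.2, -0.5, -0.4]
gripper_width: 0.0122
```

>>> move_arm(increments=[[[-0.26, 0, -0.98, 0], [0, 0, 0, 0], [0, 0, 0, 0], [0, 0, 0, 0]]])

```text
t: 24.13
tool_pos: [0.513, 0.1868, 0.2048]
ee_rot: [[-0.985, -0.002, -0.175], [0.175, -0.001, -0.985], [0.001, -1.0, 0.001]]
force: [-0.4, -0.1, -1.0]
gripper_width: 0.0118
```

Run:
```python
from h import *
s=read_state();print(s['t'],s['tool_pos'],s['gripper_width'],s['force'])
plan((.515,.189,.15))
```

```text
24.1333 [0.51299938 0.18675226 0.20477329] 0.01179909765466522 [-0.37909924 -0.11427838 -0.96693778]
(0.515, 0.189, 0.15) units [-0.07  2.19 -0.11] min rows 3 per row [-0.022  0.73  -0.035]
```

>>> move_arm(increments=[[[-0.06, 0.8, -0.08, 0], [0, 0.8, 0, 0], [0, 0.6, 0, 0], [0, 0.4, 0, 0], [0, 0.3, 0, 0], [0, 0.3, 0, 0], [0, 0.2, 0, 0], [0, 0, 0, 0]]])

```text
t: 24.8
tool_pos: [0.5152, 0.1888, 0.1199]
ee_rot: [[-0.984, -0.001, -0.176], [0.176, -0.0, -0.984], [0.001, -1.0, 0.001]]
force: [-0.4, -0.3, 0.1]
gripper_width: 0.0119
```

>>> move_arm(increments=[[[0, 0.25, 0, 0], [0, 0.25, 0, 0], [0, 0.2, 0, 0], [0, 0.2, 0, 0], [0, 0, 0, 0]]])

```text
t: 25.22
tool_pos: [0.5149, 0.1889, 0.097]
ee_rot: [[-0.985, -0.001, -0.175], [0.175, -0.001, -0.985], [0.001, -1.0, 0.001]]
force: [-0.7, -0.6, -0.0]
gripper_width: 0.0121
```

Clean entry. The floor contact is expected at z ≈ 0.080.

>>> move_arm(increments=[[[0, 0.2, 0, 0], [0, 0.15, 0, 0], [0, 0.12, 0, 0], [0, 0.1, 0, 0], [0, 0.08, 0, 0], [0, 0, 0, 0], [0, 0, 0, 0]]])

```text
t: 25.8
tool_pos: [0.5154, 0.1892, 0.0818]
ee_rot: [[-0.985, -0.0, -0.175], [0.175, -0.0, -0.985], [0.0, -1.0, 0.0]]
force: [-0.2, 0.8, 0.1]
gripper_width: 0.012
```

>>> move_arm(increments=[[[0, 0.07, 0, 0], [0, 0.05, 0, 0], [0, 0, 0, 0], [0, 0, 0, 0]]])

```text
t: 26.13
tool_pos: [0.5162, 0.1893, 0.0801]
ee_rot: [[-0.984, 0.002, -0.176], [0.176, 0.0, -0.984], [-0.002, -1.0, -0.001]]
force: [-1.1, -1.5, 10.7]
gripper_width: 0.0117
```

>>> move_arm(increments=[[[0, -0.03, 0, 0], [0, 0, 0, 0]]])

```text
t: 26.3
tool_pos: [0.5159, 0.1893, 0.0801]
ee_rot: [[-0.985, 0.001, -0.175], [0.175, 0.0, -0.985], [-0.001, -1.0, -0.001]]
force: [-0.6, -1.0, 5.5]
gripper_width: 0.0122
```

>>> move_arm(increments=[[[0, 0, 0, 0], [0, 0, 0, 0], [0, 0, 0, 0], [0, -0.4, 0, 0], [0, -0.7, 0, 0], [0, -0.9, 0, 0], [0, -0.9, 0, 0], [0, -0.9, 0, 0], [0, -0.9, 0, 0], [0, -0.6, 0, 0]]], jaw=36)

```text
t: 27.13
tool_pos: [0.5158, 0.1896, 0.2149]
ee_rot: [[-0.985, 0.002, -0.175], [0.175, 0.001, -0.985], [-0.002, -1.0, -0.001]]
force: [0.7, 0.8, 0.1]
gripper_width: 0.0308
```

>>> move_arm(increments=[[[0.9, -0.3, 0.9, 0], [0.9, 0, 0.9, 0], [0.9, 0, 0.9, 0], [0.9, 0, 0.9, 0], [0.9, 0, 0.9, 0], [0.5, 0, 0.5, 0], [0, 0, 0, 0]]], jaw=0)

```text
t: 27.72
tool_pos: [0.367, 0.0857, 0.2199]
ee_rot: [[-0.984, -0.002, -0.177], [0.177, -0.002, -0.984], [0.001, -1.0, 0.003]]
force: [-0.6, -0.0, -1.1]
gripper_width: -0.0002
```

Run:
```python
from h import *
s=read_state();print(s['t'],s['tool_pos'],s['gripper_width'],s['force'])
plan((.59,.15,.215),(.634,.2115,.205),(.634,.2115,.18))
t=capture('top')[:,:,::-1];c=capture('scene')[:,:,::-1]
cv2.imwrite('pics/h.png',np.hstack([crop(t,80,165,270,315,2)[:300],crop(c,380,170,530,320,2)]))
print(proj('scene',[.5154,.1892,.095]))
```

```text
27.7167 [0.36698061 0.08568848 0.21993566] -0.00019805329821760793 [-0.58364697 -0.02901053 -1.06321625]
(0.59, 0.15, 0.215) units [-8.32  0.18 -4.11] min rows 9 per row [-0.925  0.02  -0.457]
(0.634, 0.2115, 0.205) units [-1.3   0.39 -2.73] min rows 3 per row [-0.432  0.13  -0.911]
(0.634, 0.2115, 0.18) units [-0.  1. -0.] min rows 1 per row [-0.001  1.    -0.003]
[[428.84153233 256.22291046]]
```

View pics/h.png

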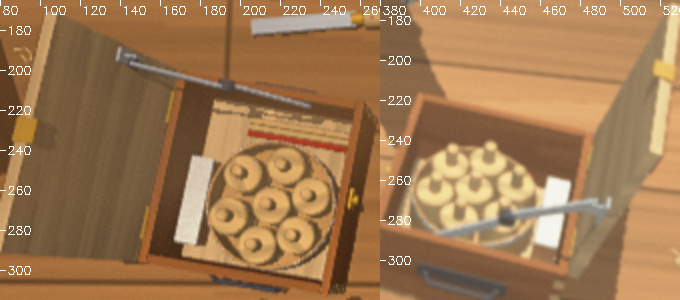

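All seven feet stand as a ring of six round one, and the knee is unchanged at top (193,208). Now to the knee.

>>> move_arm(increments=[[[-0.9, 0.02, -0.46, 0], [-0.92, 0.02, -0.46, 0], [-0.92, 0.02, -0.46, 0], [-0.92, 0.02, -0.46, 0], [-0.92, 0.02, -0.46, 0], [-0.92, 0.02, -0.46, 0], [-0.92, 0.02, -0.46, 0], [-0.92, 0.02, -0.46, 0], [-0.92, 0.02, -0.46, 0]]])

```text
t: 28.57
tool_pos: [0.594, 0.1552, 0.2147]
ee_rot: [[-0.985, 0.0, -0.175], [0.175, 0.001, -0.985], [0.0, -1.0, -0.001]]
force: [0.0, -0.3, 0.2]
gripper_width: -0.0
```

>>> move_arm(increments=[[[-0.43, 0.1, -0.9, 0], [-0.43, 0.1, -0.9, 0], [-0.43, 0.1, -0.9, 0], [0, 0, 0, 0], [0, 0, 0, 0], [0, 0, 0, 0]]])

```text
t: 29.07
tool_pos: [0.6356, 0.2147, 0.207]
ee_rot: [[-0.985, -0.001, -0.175], [0.175, -0.0, -0.985], [0.001, -1.0, 0.0]]
force: [0.1, 0.9, 0.2]
gripper_width: 0.0003
```

Run:
```python
from h import *
s=read_state();p=s['tool_pos'];print(s['t'],p,s['gripper_width'],s['force'])
plan((.634,.2115,.185))
t=capture('top')[:,:,::-1];c=capture('scene')[:,:,::-1]
cv2.imwrite('pics/i.png',np.hstack([crop(t,150,175,240,265,4),crop(c,400,210,490,300,4)]))
print(proj('scene',[p,[.635,.2175,.173]]),proj('top',[p,[.635,.2175,.173]]))
```

```text
29.0667 [0.63557173 0.21467095 0.20697061] 0.00025889501689111067 [0.05127023 0.86995095 0.2114103 ]
(0.634, 0.2115, 0.185) units [0.04 0.88 0.14] min rows 1 per row [0.039 0.879 0.135]
[[445.91407179 265.80423982]
 [444.9184876  276.33705804]] [[186.91223681 202.49305658]
 [190.4596235  206.15845356]]
```

View pics/i.png

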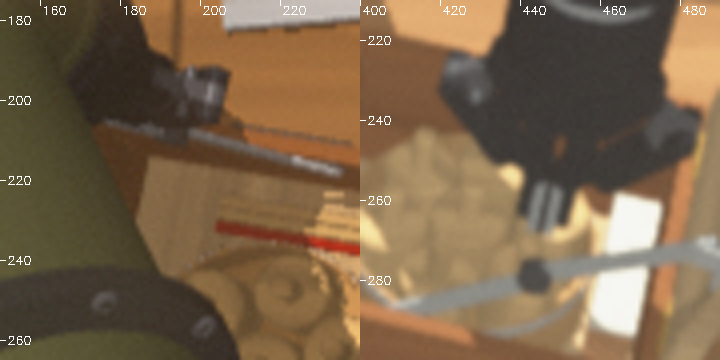

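The tips are at scene (445,267), right above the knee boss at (443,279). I'm pressing in steps.

>>> move_arm(increments=[[[0, 0.5, 0.12, 0], [0, 0.5, 0, 0], [0, 0.2, 0, 0], [0, 0.2, 0, 0], [0, 0.15, 0, 0], [0, 0.15, 0, 0], [0, 0, 0, 0]]])

```text
t: 29.75
tool_pos: [0.635, 0.2116, 0.165]
ee_rot: [[-0.985, 0.0, -0.175], [0.175, 0.0, -0.985], [-0.0, -1.0, -0.0]]
force: [0.8, -0.6, 0.3]
gripper_width: -0.0002
```

>>> move_arm(increments=[[[0, 0.15, -0.06, 0], [0, 0.15, -0.06, 0], [0, 0.15, -0.07, 0], [0, 0.15, -0.08, 0], [0, 0.15, -0.08, 0], [0, 0, 0, 0]]])

```text
t: 30.25
tool_pos: [0.6365, 0.2192, 0.1454]
ee_rot: [[-0.984, -0.001, -0.176], [0.176, -0.002, -0.984], [0.0, -1.0, 0.002]]
force: [0.1, -1.3, 3.0]
gripper_width: -0.0001
```

```bash
cat >> h.py <<'E'
def latch(img,box=(440,150,580,330)):
    x0,y0,x1,y1=box;h=cv2.cvtColor(img[y0:y1,x0:x1],cv2.COLOR_BGR2HSV)
    m=cv2.inRange(h,(20,170,150),(32,255,255));n,l,st,c=cv2.connectedComponentsWithStats(m)
    return [(int(st[i,4]),(c[i]+[x0,y0]).round(1)) for i in range(1,n) if st[i,4]>8]
E
python3 - <<'E'
from h import *
c=capture('scene')[:,:,::-1].copy();cv2.imwrite('pics/j.png',c)
a=cv2.imread('pics/scene0.png');print(latch(a),latch(c))
b=cv2.imread('pics/top0.png');t=capture('top')[:,:,::-1].copy();print(latch(b,(60,150,130,310)),latch(t,(60,150,250,310)))
d=cv2.absdiff(a,c).max(2)[160:290,480:560];print((d>40).sum())
E
```

```text
[] []
[] []
2311
```

```bash
sed -i '/^def latch/,$d' h.py
cat >> h.py <<'E'
def match(img,ref,uv,r=10,s=40):
    u,v=uv;T=ref[v-r:v+r+1,u-r:u+r+1];W=img[max(v-s,0):v+s,max(u-s,0):u+s]
    m=cv2.minMaxLoc(cv2.matchTemplate(W,T,cv2.TM_CCOEFF_NORMED));return round(m[1],2),(m[3][0]+r+max(u-s,0),m[3][1]+r+max(v-s,0))
E
python3 - <<'E'
from h import *
a=cv2.imread('pics/scene0.png');b=cv2.imread('pics/top0.png');c=cv2.imread('pics/j.png');t=capture('top')[:,:,::-1].copy()
for q in [(522,205),(526,180),(491,272)]:print(q,match(c,a,q))
for q in [(92,230),(145,193),(105,175)]:print(q,match(t,b,q))
E
```

```text
(522, 205) (0.97, (513, 202))
(526, 180) (0.96, (517, 178))
(491, 272) (0.58, (466, 287))
(92, 230) (0.8, (99, 238))
(145, 193) (0.32, (171, 170))
(105, 175) (0.55, (89, 186))
```

The lid edge has shifted about 20 mm (latch (522,205)→(513,202)), so the stay is broken and the lid follows. I'll press a little more, then rise and go behind the lid.

>>> move_arm(increments=[[[0, 0.1, -0.06, 0], [0, 0.1, -0.06, 0], [0, 0.1, -0.06, 0], [0, 0.1, -0.06, 0], [0, 0, 0, 0], [0, 0, 0, 0]]])

```text
t: 30.9
tool_pos: [0.6375, 0.221, 0.1397]
ee_rot: [[-0.984, 0.0, -0.179], [0.179, -0.006, -0.984], [-0.002, -1.0, 0.006]]
force: [-11.7, -18.8, 29.7]
gripper_width: -0.0001
```

>>> move_arm(increments=[[[0, -0.5, 0.1, 0], [0, -0.9, 0, 0], [0, -0.98, 0, 0], [0, -0.98, 0, 0], [0, -0.98, 0, 0], [0, -0.98, 0, 0], [0, -0.98, 0, 0], [0, -0.98, 0, 0], [0, -0.98, 0, 0], [0, -0.98, 0, 0]]])

```text
t: 31.73
tool_pos: [0.6367, 0.2245, 0.3683]
ee_rot: [[-0.985, -0.0, -0.174], [0.174, 0.001, -0.985], [0.0, -1.0, -0.001]]
force: [1.0, 0.2, -0.0]
gripper_width: -0.0001
```

>>> move_arm(increments=[[[0.5, -0.7, 0, 0], [0.8, 0, -0.8, 0], [0.8, 0, -0.8, 0], [0.8, 0, -0.8, 0], [0.8, 0, -0.8, 0], [0.7, 0, -0.8, 0], [0.7, 0, -0.8, 0], [0, 0, -0.5, 0], [0, 0, 0, 0]]])

```text
t: 32.48
tool_pos: [0.5324, 0.3808, 0.3843]
ee_rot: [[-0.986, -0.002, -0.169], [0.169, 0.003, -0.986], [0.002, -1.0, -0.002]]
force: [0.0, -0.2, -0.1]
gripper_width: 0.0002
```

```bash
cat >> h.py <<'E'
O=np.array([.538,.197]);ex=np.array([.176,.984]);ey=np.array([-.984,.176])
def chest(p):return np.array([(p[:2]-O)@ex,(p[:2]-O)@ey,p[2]])
E
python3 - <<'E'
from h import *
s=read_state();print(s['t'],s['tool_pos'],chest(s['tool_pos']),s['force'],s['ee_rot'][:,2])
a=cv2.imread('pics/scene0.png');c=capture('scene')[:,:,::-1].copy();cv2.imwrite('pics/k.png',c)
for q in [(522,205),(526,180)]:print(q,match(c,a,q))
def edge(th,y=0,r=.212): # lid joint th -> world pt of outer free edge
    ph=np.radians(100)-th;x=.106-r*np.cos(ph)+.012*np.sin(ph);z=.115+r*np.sin(ph)+.012*np.cos(ph);return np.r_[O+x*ex+y*ey,z]
for th in (0,.05,.1,.15,.2,.25,.3): print(th,proj('scene',edge(th)).round(1),edge(th)[2].round(3))
E
```

```text
32.4833 [0.53240791 0.38080483 0.3843193 ] [0.17987975 0.03785227 0.3843193 ] [ 0.00167959 -0.22262946 -0.14399787] [-0.16897021 -0.98561868 -0.00220921]
(522, 205) (0.93, (508, 201))
(526, 180) (0.75, (509, 194))
0 [[525.9 208.3]] 0.322
0.05 [[520.7 206.3]] 0.324
0.1 [[515.3 204.5]] 0.326
0.15 [[509.9 202.8]] 0.327
0.2 [[504.3 201.3]] 0.327
0.25 [[498.8 200.1]] 0.327
0.3 [[493.2 199. ]] 0.327
```

The lid stands at about 0.13 rad, so the knee is at about 0.8. Next is the closing arc.

Run:
```python
from h import *
np.set_printoptions(suppress=True)
h=.014;r=.175
def tcp(ph):
    ph=np.radians(ph);return np.array([.106-r*np.cos(ph)+.012*np.sin(ph)+h,.115+r*np.sin(ph)+.012*np.cos(ph)])
ph=[98]+list(range(94,2,-4))+[2,0,-1]
p=np.array([tcp(a) for a in ph]);print(p[0])
u=np.c_[-np.diff(p[:,1]),-np.diff(p[:,0])]/.025
for a,b in zip(ph[1:],u.round(2)):print(a,b,end='; ')
```

```text
[0.15623851 0.28662683]
94 [-0.08  0.48]; 90 [-0.05  0.49]; 86 [-0.02  0.49]; 82 [0.02 0.49]; 78 [0.05 0.49]; 74 [0.09 0.48]; 70 [0.12 0.48]; 66 [0.15 0.47]; 62 [0.18 0.45]; 58 [0.22 0.44]; 54 [0.25 0.42]; 50 [0.27 0.41]; 46 [0.3  0.39]; 42 [0.33 0.36]; 38 [0.35 0.34]; 34 [0.38 0.31]; 30 [0.4  0.29]; 26 [0.42 0.26]; 22 [0.43 0.23]; 18 [0.45 0.2 ]; 14 [0.46 0.17]; 10 [0.47 0.13]; 6 [0.48 0.1 ]; 2 [0.49 0.07]; 0 [0.24 0.02]; -1 [0.12 0.01];
```

>>> move_arm(increments=[[[0, 0.7, 0, 0], [0, 0.8, 0, 0], [0, 0.8, 0, 0], [0, 0.8, 0, 0], [0, 0.6, 0, 0], [0, 0, 0, 0]]])

```text
t: 33.03
tool_pos: [0.5346, 0.3739, 0.2886]
ee_rot: [[-0.984, -0.004, -0.177], [0.177, -0.004, -0.984], [0.004, -1.0, 0.005]]
force: [0.9, -0.2, 0.3]
gripper_width: -0.0001
```

>>> move_arm(increments=[[[0, 0, 0.35, 0], [0, 0, 0.35, 0], [0, -0.08, 0.48, 0], [0, -0.05, 0.49, 0], [0, -0.02, 0.49, 0], [0, 0.02, 0.49, 0], [0, 0.05, 0.49, 0], [0, 0.09, 0.48, 0]]])

```text
t: 33.7
tool_pos: [0.5191, 0.2863, 0.293]
ee_rot: [[-0.984, 0.002, -0.176], [0.176, 0.001, -0.984], [-0.002, -1.0, -0.001]]
force: [2.1, 1.9, 3.5]
gripper_width: -0.0
```

Run:
```python
from h import *
s=read_state();print(s['t'],chest(s['tool_pos']),s['force'])
a=cv2.imread('pics/k.png');c=capture('scene')[:,:,::-1].copy();cv2.imwrite('pics/l.png',c)
print(match(c,a,(508,201),8,50))
def edge(th,y=0,r=.212):
    ph=np.radians(100)-th;x=.106-r*np.cos(ph)+.012*np.sin(ph);z=.115+r*np.sin(ph)+.012*np.cos(ph);return np.r_[O+x*ex+y*ey,z]
for th in (.3,.35,.4,.45,.5,.6): print(th,proj('scene',edge(th)).round(1))
```

```text
33.7 [0.08451593 0.03432116 0.29300193] [2.09355903 1.8639418  3.45061033]
(0.66, (469, 227))
0.3 [[493.2 199. ]]
0.35 [[487.6 198.2]]
0.4 [[482.1 197.6]]
0.45 [[476.5 197.2]]
0.5 [[471.  196.9]]
0.6 [[460.3 197.1]]
```

>>> move_arm(increments=[[[0, 0.12, 0.48, 0], [0, 0.15, 0.47, 0], [0, 0.18, 0.45, 0], [0, 0.22, 0.44, 0], [0, 0.25, 0.42, 0], [0, 0.27, 0.41, 0]]])

```text
t: 34.25
tool_pos: [0.5069, 0.2205, 0.2621]
ee_rot: [[-0.984, -0.0, -0.176], [0.176, -0.001, -0.984], [0.0, -1.0, 0.001]]
force: [0.4, 0.8, 1.7]
gripper_width: -0.0002
```

>>> move_arm(increments=[[[0, 0.3, 0.39, 0], [0, 0.33, 0.36, 0], [0, 0.35, 0.34, 0], [0, 0.38, 0.31, 0], [0, 0.4, 0.29, 0], [0, 0.42, 0.26, 0]]])

```text
t: 34.75
tool_pos: [0.4981, 0.172, 0.2072]
ee_rot: [[-0.984, -0.001, -0.176], [0.176, -0.001, -0.984], [0.001, -1.0, 0.002]]
force: [0.2, -0.4, 1.3]
gripper_width: 0.0002
```

>>> move_arm(increments=[[[0, 0.43, 0.23, 0], [0, 0.45, 0.2, 0], [0, 0.46, 0.17, 0], [0, 0.45, 0.13, 0], [0, 0, 0, 0]]])

```text
t: 35.17
tool_pos: [0.4935, 0.1531, 0.1607]
ee_rot: [[-0.984, -0.005, -0.177], [0.177, -0.003, -0.984], [0.005, -1.0, 0.004]]
force: [-0.0, -0.2, -0.0]
gripper_width: 0.0003
```

>>> move_arm(increments=[[[0, 0.3, 0.05, 0], [0, 0.3, 0.05, 0], [0, 0.3, 0.05, 0], [0, 0.3, 0, 0], [0, 0, 0, 0]]])

```text
t: 35.58
tool_pos: [0.494, 0.1516, 0.1315]
ee_rot: [[-0.985, -0.002, -0.175], [0.175, -0.001, -0.985], [0.002, -1.0, 0.001]]
force: [0.7, -0.1, 0.0]
gripper_width: 0.0
```

Run:
```python
from h import *
t=capture('top')[:,:,::-1];c=capture('scene')[:,:,::-1];s=read_state();print(s['t'],chest(s['tool_pos']),s['force'])
cv2.imwrite('pics/m.png',np.hstack([crop(t,130,180,280,320,2),crop(c,370,180,530,320,3)[:280*2][:420:1][:,:] if 0 else crop(c,370,180,530,320,2)]))
```

```text
35.6833 [-0.05180358  0.03477956  0.13271249] [ 0.4196186  -0.05520622 -0.17249519]
```

View pics/m.png

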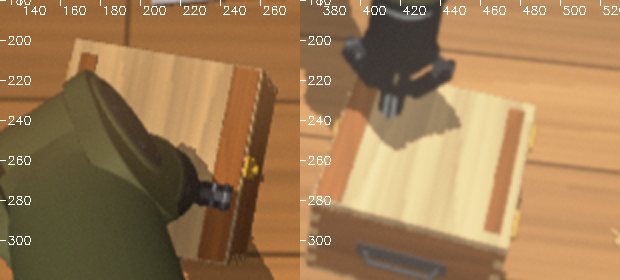

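The lid looks (nearly) shut. I'll press it home until there is force.

>>> move_arm(increments=[[[0, 0.1, 0, 0], [0, 0.1, 0, 0], [0, 0.08, 0, 0], [0, 0, 0, 0], [0, 0, 0, 0]]])

```text
t: 36.1
tool_pos: [0.4951, 0.1522, 0.127]
ee_rot: [[-0.985, 0.001, -0.175], [0.175, 0.0, -0.985], [-0.001, -1.0, -0.0]]
force: [-2.5, -0.6, 9.1]
gripper_width: 0.0006
```

>>> move_arm(increments=[[[0, 0.06, 0, 0], [0, 0.04, 0, 0], [0, 0, 0, 0], [0, 0, 0, 0]]])

```text
t: 36.43
tool_pos: [0.4952, 0.1522, 0.1268]
ee_rot: [[-0.985, 0.003, -0.175], [0.175, -0.0, -0.985], [-0.003, -1.0, -0.0]]
force: [-10.0, -4.3, 34.6]
gripper_width: 0.0006
```

>>> move_arm(increments=[[[0, -0.3, 0, 0], [0, -0.6, 0, 0], [0, -0.9, 0, 0], [0, -0.9, 0, 0], [0, -0.9, 0, 0], [0, -0.5, 0, 0], [0, 0, 0, 0], [0, 0, 0, 0], [0, 0, 0, 0]]])

```text
t: 37.18
tool_pos: [0.4944, 0.1516, 0.2251]
ee_rot: [[-0.984, -0.001, -0.175], [0.175, -0.0, -0.984], [0.001, -1.0, 0.001]]
force: [-0.1, -1.1, -0.1]
gripper_width: -0.0
```

Run:
```python
from h import *
a=cv2.imread('pics/m.png');c=capture('scene')[:,:,::-1].copy();t=capture('top')[:,:,::-1].copy();s=read_state();print(s['t'],s['tool_pos'],s['force'])
s0=cv2.imread('pics/scene0.png');t0=cv2.imread('pics/top0.png')
for n,q in dict(glue=(228,258),bun=(276,224),tin=(297,250),cork=(270,263),mallet=(316,290),shave=(221,334),chisel=(380,358)).items():print(n,q,match(c,s0,q,10,30))
# rim-free edge height: predicted shut corners in scene (outer face .127)
for y in(-.108,.108):print(proj('scene',np.r_[O-.106*ex+y*ey,.127]),proj('top',np.r_[O-.106*ex+y*ey,.127]))
sign_off()
```

```text
37.2833 [0.49426034 0.15164786 0.2248759 ] [-0.34677773  1.22204722 -0.54694479]
glue (228, 258) (1.0, (228, 258))
bun (276, 224) (1.0, (276, 224))
tin (297, 250) (0.99, (297, 250))
cork (270, 263) (1.0, (270, 263))
mallet (316, 290) (0.97, (316, 290))
shave (221, 334) (1.0, (221, 334))
chisel (380, 358) (1.0, (380, 358))
[[374.86077701 278.12868094]] [[261.80757381 215.13634262]]
[[399.92577957 212.17777279]] [[241.48242653 312.83643647]]
the job is handed in; nothing more can be done
```

The job is done and handed in at about 37 s of the 72 s allowed; `sign_off` reports no verdict, so I don't know how it was judged.

- **Feet:** I set the three beech feet down on the tub floor one at a time, each until I felt floor contact (10–23 N). Before the lid came down, a picture showed all seven standing as a ring of six round one. I couldn't check them after the lid closed.
- **Stay:** I pressed the knee down and the lid began to follow. The lid reached about 0.13 rad, which puts the knee at roughly 0.8 by geometry, not by direct reading.
- **Lid:** I lowered it slowly along its arc and pressed it home. It stopped rigidly at 127 mm, its shut height, under 9 N and then 35 N. That height is measured about 40 mm in from the free edge.
- **Bystanders:** image matching found all seven within a pixel of where they started.

One thing looked off: the force reading was near zero during the last part of lowering, where I expected 3–5 N. A picture and the final press both showed the lid shut. The cameras read about 2–3 mm off the arm's own coordinates, and I corrected for that.

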